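Fit the small cone on the citrus press

TASK

Get the citrus press ready for the lemon: put the small pressing cone on its spindle so that the notch under the cone drops over the spindle's key and the cone sits fully home and upright, then let go. The spindle has stopped at an angle nobody knows, so rest the cone lightly on it and turn it until you feel it drop; do not press hard, or the press would start. Leave the large cone, the lemon, the teaspoon, the tumbler and the salt shaker as they are.

Things in the scene. Friction and masses are not known exactly. Their poses are not given: they have to be found in the camera images.
- small_cone: the smaller of two white pressing cones, 60 mm high, loose, 0.07 to 0.12 kg, standing on the worktop. Origin: centre of its flat underside, z up to the tip. Eight ribs (radius 2.5 mm, centred 22 mm from the axis, every 45 degrees from its +x), upright from 9 to 34 mm: grip there, 49 mm wide, best with the pads over the gaps between ribs (22.5 degrees from +x). Above 34 mm it narrows.
- cone_notch (a point): middle of the notch in the small cone's underside, 14 mm from its axis towards its +x. The underside has a round bore, 21 mm wide and 28 mm deep, with this one notch, 9 mm wide, out to 17.5 mm from the axis, over the full depth. A small tab at the cone's foot (5 mm high, 9 mm wide, reaching 31 mm from the axis) marks the notch side from outside.
- large_cone: the other white pressing cone, for oranges: 72 mm high, 65 mm wide over its ribs, loose. Origin: centre of its underside. To be left alone.
- juicer: the white citrus press, fixed to the worktop: round, 142 mm in diameter, shallow juice dish on top with its rim 72 mm above the worktop, short spout towards its -x. Origin: centre of its underside; z up. The upright spindle stands on its axis.
- drive_seat (a point): centre of the upper face of the grey seat disc (34 mm wide, 82 mm above the worktop when not pressed) round the spindle's foot, on which a fully seated cone's underside rests. Axes as the press's: it sinks with the spindle but does not turn with it. A cone put on at a wrong angle stops on the key, its underside 12 mm above the seat; with notch over key (within about 0.12 rad) it drops these 12 mm.
- spindle_top (a point): top of the grey upright spindle on the press's axis, 25 mm above the seat (axes as the press's). Spindle 18 mm in diameter, last 6 mm tapered, with one key on its side: 6 mm wide, out to 15.5 mm from the axis, 12 mm high from the seat. The key's direction is not measured: anywhere within 1.2 rad either side of the press's +x (away from the spout). Gears hold it against turning (0.8 N m).
- drive (a joint): how far the seat and spindle are pressed down, in m: 0 at rest, stop at 0.007. A spring holds them up: they begin to sink at 4 N and give 1 mm for every further 2 N. The motor switch would trip at 0.005 (14 N).
- lemon: a lemon, 71x53x51 mm, lying on the worktop; origin at the centre of its underside. Bystander.
- tumbler: an empty drinking glass, 81 mm in diameter, 93 mm high, standing on the worktop; origin at the centre of its underside. Bystander.
- salt_shaker: a salt shaker, 44 mm in diameter, 90 mm high, standing on the worktop; origin at the centre of its underside. Bystander.
- teaspoon: a steel teaspoon, 138 mm long, lying on the worktop; origin at the centre of its underside. Bystander.
Mind the look-alikes: they are no part of the job. What is shaped like the small_cone but green is not meant.

How it is judged (in metres and radians):
At the end, for the whole second after the job is handed in: the small cone is on the spindle, notch over key: its underside within 3 mm of the seat disc and 4 mm of the axis, tilted less than 0.1 rad, at rest and released, the seat not pressed down more than 2 mm (z of small_cone in the frame of drive_seat between -0.003 and 0.003 m and horizontal distance between small_cone and drive_seat below 0.004 m and angle between small_cone's own z axis and vertical below 0.1 rad and value of joint drive below 0.002 m and linear speed of small_cone below 0.02 m/s); the robot touches nothing.
It fails at once if the spindle is pressed down 5 mm (about 14 N), which would start the motor (value of joint drive above 0.005 m).
It fails at once if the large cone is moved more than 20 mm (distance of large_cone from where it was at the start of the episode above 0.02 m).
It fails at once if the lemon or the teaspoon is moved more than 30 mm (distance of any of lemon, teaspoon from where it was at the start of the episode above 0.03 m).
It fails at once if the tumbler is moved more than 20 mm or tipped (distance of tumbler from where it was at the start of the episode above 0.02 m or angle between tumbler's own z axis and vertical above 0.3 rad).
It fails at once if the salt shaker is moved more than 20 mm or tipped (distance of salt_shaker from where it was at the start of the episode above 0.02 m or angle between salt_shaker's own z axis and vertical above 0.3 rad).
It also fails if it takes over 51 s, if anything falls off the work surface, if the arm or the gripper's body presses on something with over 40 N, if the wrist force passes 120 N, or if a joint passes its speed limit or range.

ROBOT

A 7-joint arm with a two-finger parallel gripper is mounted at the origin on a cart in front of the work surface, level with it; the furniture and walls round the work are solid. World frame = base frame: x ahead of the robot, y to its left, z up, the work surface at z = 0. Lengths are in mm, angles in degrees, forces in N, time in s.
With the tool pointing down it reaches from about 425 to 950 mm from the base axis. Payload 4.7 kg.
Tool frame: the origin (TCP) lies at the very end of the fingers, on their centre line; the grasp point (between the pads) lies 19 mm behind it; z points along the fingers, y is the line along which they close (so a half turn about z gives the same grasp; the last joint's range is limited). The gripper opens to 85 mm and grips with 20 to 120 N. Pads are 22 mm wide; open, the fingers measure 114 mm over their backs; the gripper's body (76 mm by 85 mm) begins 54 mm behind the grasp point. The pads swing forward as they close: fully open they stand 13 mm farther back than shut.
Start: joints at [66.24, 26.849, -2.785, 87.806, 1.381, 65.374, -4.715], TCP at [254.05, -625.386, 231.335] pointing down, gripper open.
Joint ranges: [-148.3, 148.3], [-19.14, 114.17], [-79.39, 73.82], [5.75, 140.21], [-59.74, 239.74], [12.07, 113.84], [-152.46, 152.46]. Speed limits (degrees/s): [147.25, 147.25, 180, 180, 180, 180, 180].

INTERFACE

Orientations are given as [roll, pitch, yaw] about the fixed x, y, z axes, in that order (R = Rz(yaw) Ry(pitch) Rx(roll)).
In Python, from rig import robot gives the robot as it stands.
- The arm moves only by the shell command python3 -m jog 'ROWS' [OPENING] [FORCE]. ROWS is JSON, a list of rows, each a list of 6 numbers: the shift along the tool's x, y, z in cm, then the turn, a rotation vector about the tool's x, y, z in rad. A call has 1 to 20 rows; each row is the pose to reach, as a shift and turn from the pose commanded when the call began, along the tool's axes at that moment; what a row does not reach only later rows make up. A row lasts 1/8 s, in which the tool goes at most 62.5 mm and 10.7 degrees, less where a joint would pass 70% of its speed; a pose out of reach is approached as far as the arm can. A call with a gripper value outside its range is refused whole. OPENING is the opening, from 0 (shut) to 1 (fully open), set as the call begins (- or left out, the last holds). The fingers move at their own pace and stop on an object; FORCE is the grip in N (left out, the last holds). Time passes only in rows, so rows that repeat a pose let the fingers close. It gives the time, the measured TCP pose, the force, the opening and the grip force at its end, in the units of the state.
- robot.observe(): the state, without advancing time (a new reading comes with each control period).
- robot.grab_frame(name): name is "side" or "top"; returns (picture, depth): 480x640x3 uint8, red, green, blue; 480x640 float32, mm along the optical axis (not along the pixel's ray), 0 where there is no reading.
- robot.calibration(name): a dict with "fx", "fy", "cx", "cy" (pixels), "T" (4x4, takes a point from camera to world coordinates). Camera axes: x right, y down, z forward; pixel columns grow to the right and rows downward; lengths in mm; the calibration is good to about 2 mm. A picture is of the moment at which its call begins. calibration takes no time and is no camera call.
- robot.hand_in(): hands the job in; it is judged then, once.
The state is a dict: "time": time; "qpos": joint angles; "qvel": joint speeds; "tau": joint torques, N m; "position": TCP position; "tool_rot": TCP orientation; "wrist_force": force on the tool from outside, world axes, zero at the start; "moment": the same for the moment, N m; "finger_gap": opening from 0.0 (shut) to 1.0 (fully open); "grip_force": force on a finger pad.
Only numpy, scipy, OpenCV 4.12 (cv2) and the standard library are available. Lean on these libraries where they do the work, as an engineer would, in place of code of your own. Each camera call takes 0.05 s, during which the arm holds its last target. There are 200 camera calls.

## Working session

There is one attempt and no reset: what is moved stays moved. The work goes in short steps, Python scripts to look and compute and a shell command to move; the robot and the scene stay as the last step left them, time stands still between calls to the robot, and variables do not carry over. Pictures are saved under pics/ and viewed, at most 10 in all, crops included, and the job is handed in when it is done.

```bash
mkdir -p pics; ls
python3 - <<'E'
from rig import robot
import cv2,numpy as np
print(robot.observe())
for n in("side","top"):
    p,d=robot.grab_frame(n); cv2.imwrite(f"pics/{n}0.png",p[:,:,::-1]); np.savez(f"{n}0.npz",p=p,d=d)
    c=robot.calibration(n);print(n,c['fx'],c['fy'],c['cx'],c['cy'],np.round(c['T'],3).tolist())
E
```

```text
pics
{'time': 0.0, 'qpos': array([66.24025366, 26.89839083, -2.78470418, 87.87456243,  1.37929343,
       65.3749446 , -4.71753835]), 'qvel': array([-0.08349167, -0.05587394, -0.07350745,  0.08897108,  0.03500179,
       -0.00277343,  0.11974662]), 'tau': array([ 1.01098658e-04, -5.10310006e+01, -4.64081217e-02, -2.37715191e+01,
        1.07848507e-02,  7.69974286e-03,  3.54353176e-06]), 'position': array([ 253.791467  , -624.83251611,  230.2424753 ]), 'tool_rot': array([-1.79885617e+02,  2.66618883e-03,  2.21033587e+01]), 'wrist_force': array([0.13377708, 0.48526905, 0.23585891]), 'moment': array([-0.00844949, -0.02402861, -0.04146052]), 'grip_force': 0.0, 'finger_gap': 0.9971132023743826}
side 570.3948023573136 570.3948023573136 325.1193345256001 230.41254928183974 [[0.999, 0.028, -0.034, 590.914], [0.041, -0.854, 0.518, -704.251], [-0.014, -0.519, -0.855, 1281.398], [0.0, 0.0, 0.0, 1.0]]
top 497.21654295692923 497.21654295692923 313.5537400624259 229.60160112429926 [[-0.023, -0.992, 0.128, 383.653], [-1.0, 0.022, -0.008, 4.346], [0.005, -0.128, -0.992, 1258.027], [0.0, 0.0, 0.0, 1.0]]
```

View pics/side0.png

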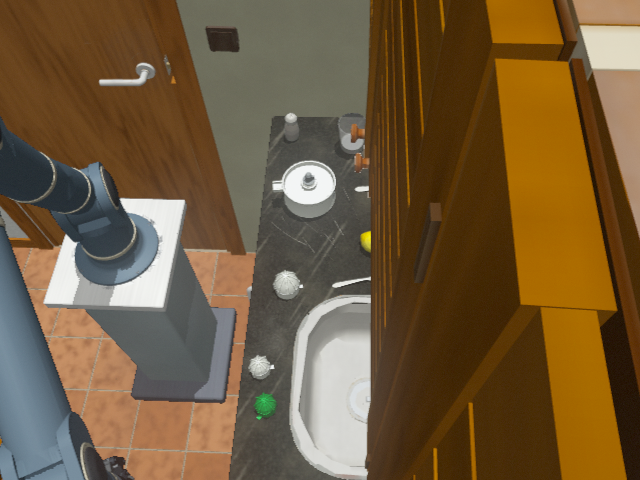

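View pics/top0.png

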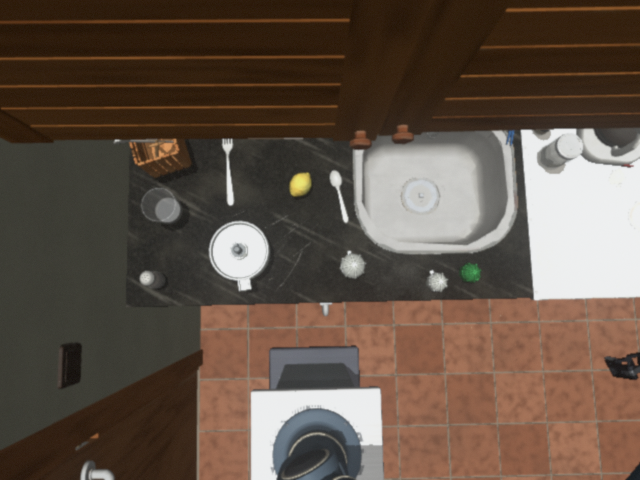

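Candidates for the small cone (side / top pixels): the white cone at (260,367)/(437,282), the larger white one at (287,284)/(352,264), and the green one at (265,405)/(471,272). The smaller white cone matches the description. I'll check it in one close crop and measure it.

```bash
cat > h.py <<'E'
from rig import robot
import numpy as np,cv2
def cloud(n,box,f=None):
    p,d=f if f is not None else robot.grab_frame(n)
    c=robot.calibration(n);u0,v0,u1,v1=box
    v,u=np.mgrid[v0:v1,u0:u1];z=d[v0:v1,u0:u1].astype(float)
    P=np.stack([(u-c['cx'])/c['fx']*z,(v-c['cy'])/c['fy']*z,z,np.ones_like(z)],-1)@c['T'].T
    return P[...,:3],p[v0:v1,u0:u1]
def circ(q):
    A=np.c_[2*q,np.ones(len(q))];s=np.linalg.lstsq(A,(q**2).sum(1),rcond=None)[0]
    return s[:2],np.sqrt(s[2]+s[0]**2+s[1]**2)
E
python3 - <<'E'
from h import *
L={n:(lambda a:(a['p'],a['d']))(np.load(n+'0.npz')) for n in("side","top")}
crop=np.hstack([cv2.resize(L['top'][0][255:300,415:490],(400,240),interpolation=3),cv2.resize(L['side'][0][345:420,235:297],(400,484),interpolation=3)[:240]])
cv2.imwrite('pics/crop.png',crop[:,:,::-1])
for nm,B in dict(small=dict(top=(420,262,455,300),side=(240,348,282,386)),large=dict(top=(330,240,375,288),side=(265,262,308,306)),jui=dict(top=(195,210,285,300),side=(262,150,345,222))).items():
  for n in B:
    P,C=cloud(n,B[n],L[n]);P=P.reshape(-1,3)
    tab=P[(P[:,2]<4)&(P[:,2]>-10)]
    print(nm,n,'table z',np.round(np.median(tab[:,2]),1))
    for lo,hi in((3,8),(8,36),(36,55),(55,66),(66,78),(78,90),(90,103),(103,115)):
        q=P[(P[:,2]>=lo)&(P[:,2]<hi)]
        if len(q)>2: print('  ',lo,hi,len(q),'mean',q.mean(0).round(1),'min',q.min(0).round(),'max',q.max(0).round(),'circ',[np.round(x,1) for x in circ(q[:,:2])])
P,C=cloud('top',(420,262,455,300),L['top'])
print(P[4:32:1,4:30,2].round().astype(int))
P,C=cloud('top',(0,0,640,230),L['top']);m=P[...,2]>250;print('cabinet x>',P[m][:,0].min() , P[m][:,2].min())
E
```

```text
small top table z -0.0
   3 8 147 mean [ 409.1 -305.1    4.2] min [ 363. -357.    3.] max [ 456. -268.    8.] circ [array([ 405.9, -312.4]), np.float64(40.4)]
   8 36 72 mean [ 405.  -293.9   24.4] min [ 383. -327.    9.] max [ 428. -281.   36.] circ [array([ 406.4, -306.3]), np.float64(21.5)]
   36 55 174 mean [ 406.2 -302.5   46. ] min [ 386. -329.   36.] max [ 430. -284.   55.] circ [array([ 406.5, -305.6]), np.float64(16.3)]
   55 66 55 mean [ 406.7 -305.5   58.5] min [ 395. -318.   55.] max [ 417. -293.   63.] circ [array([ 406.5, -305.4]), np.float64(8.0)]
small side table z 0.4
   3 8 205 mean [ 414.5 -296.2    4.5] min [ 366. -344.    3.] max [ 456. -254.    8.] circ [array([ 408.2, -299.7]), np.float64(40.0)]
   8 36 112 mean [ 414.5 -318.1   24.9] min [ 385. -342.    8.] max [ 438. -284.   36.] circ [array([ 408.4, -305.9]), np.float64(22.3)]
   36 55 197 mean [ 410.3 -311.3   46.5] min [ 387. -328.   36.] max [ 431. -284.   55.] circ [array([ 408.5, -307. ]), np.float64(16.3)]
   55 66 72 mean [ 408.6 -307.3   58.9] min [ 396. -320.   55.] max [ 420. -295.   66.] circ [arr
[... 6594 characters left out ...]
   2    1   -4   13   28   38   41   42   34   35
    42   40   43   45   -1    2    3    1    1    1   -1   -4]
 [   5    0    4   -3    3    2    4   19   29   37   38   26   32   35
    36   29   34   41    2    4    5   -1    0   -3    0   -2]
 [  -1   -1   -1   -3    5   -2    3    1    6   -2   -3    3    1    1
    16   26   35   33    1    2   -5    1   -2    0    1   -2]
 [   0   -1    6   -1   -1   -1    3    0    3    3    1    1    1    1
    -2    0   -4    2    0    1   -2    1   -6   -6   -2   -1]
 [   1    0   -1    0    3    2   -4    1   -2    0   -3    0    0    0
    -2    0    1   -1   -1   -1   -3    0   -2    2   -2    1]]
cabinet x> 383.6534530931165 250.0026251120804
```

View pics/crop.png

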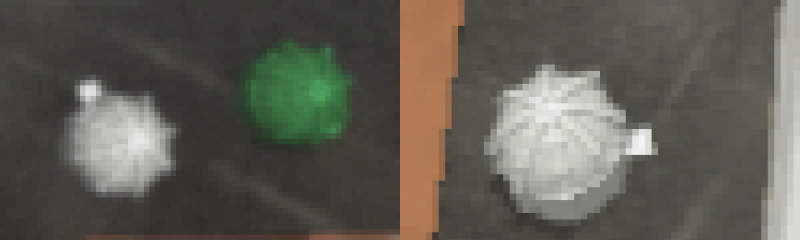

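The crop shows the small white cone with its tab at about (431.5,272) in the top view and (272.5,367) in the side view. The green look-alike is to its right. Next come the angles.

Run:
```python
from h import *
L={n:(lambda a:(a['p'],a['d']))(np.load(n+'0.npz')) for n in("side","top")}
def plane(n,u,v,z):
    c=robot.calibration(n);T=c['T'];r=T[:3,:3]@[(u-c['cx'])/c['fx'],(v-c['cy'])/c['fy'],1];return T[:3,3]+r*(z-T[2,3])/r[2]
for n,uv,cc in(('top',(431.5,271.9),(406.5,-305.5)),('side',(272.5,367.2),(408.3,-306.7))):
    t=plane(n,*uv,5);print('tab',n,t.round(1),np.degrees(np.arctan2(t[1]-cc[1],t[0]-cc[0])),np.hypot(t[1]-cc[1],t[0]-cc[0]))
for n,b,cc in(('top',(195,210,285,300),(490.5,175.5)),('side',(255,150,345,222),(493.5,174.8))):
    P,C=cloud(n,b,L[n]);P=P.reshape(-1,3);d=P[:,:2]-cc;r=np.hypot(*d.T)
    m=(r>78)&(r<115)&(P[:,2]>35)&(P[:,2]<80);q=d[m].mean(0);print('spout',n,m.sum(),q.round(1),'press yaw',np.degrees(np.arctan2(-q[1],-q[0])))
    rim=P[(r>60)&(r<72)&(P[:,2]>69)&(P[:,2]<76)];print(circ(rim[:,:2]))
    m=(r<19)&(r>9.5)&(P[:,2]>87)&(P[:,2]<98);print('key?',np.c_[d[m],P[m,2]].round(0).tolist())
P,C=cloud('top',(0,0,640,230),L['top']);Z=L['top'][1][:230]
m=(Z>0)&(P[...,2]>300)&(abs(P[...,1])<500);print('cab',P[m].min(0),P[m].max(0))
a=L['top'][0][228:272,212:268];b=L['side'][0][160:204,282:338]
cv2.imwrite('pics/key.png',np.hstack([cv2.resize(x,(400,314),interpolation=3) for x in(a,b)])[:,:,::-1])
```

```text
tab top [ 431.4 -299.8    5. ] 12.975248648620921 25.57194965934416
tab side [ 435.1 -300.3    5. ] 13.421452772655188 27.59121608930365
spout top 85 [-85.  -12.9] press yaw 8.601372909632051
(array([491.28157686, 175.77982062]), np.float64(68.04273137264599))
key? [[15.0, 5.0, 96.0], [16.0, 1.0, 89.0], [13.0, 5.0, 94.0], [13.0, 2.0, 96.0], [13.0, 1.0, 92.0], [11.0, 6.0, 91.0], [11.0, 3.0, 94.0], [11.0, 0.0, 96.0], [7.0, -8.0, 87.0]]
spout side 74 [-85.2 -11.3] press yaw 7.58107161813282
(array([493.88023654, 175.24970176]), np.float64(67.97960627436358))
key? [[12.0, 8.0, 93.0], [14.0, 9.0, 92.0], [-12.0, 8.0, 88.0], [9.0, 8.0, 89.0], [15.0, 5.0, 93.0], [10.0, 0.0, 95.0], [12.0, 1.0, 95.0], [15.0, 4.0, 91.0], [10.0, -0.0, 91.0], [12.0, 1.0, 90.0], [15.0, 2.0, 88.0], [-11.0, -9.0, 89.0], [-5.0, -11.0, 88.0]]
cab [ 490.58210902 -499.55907767  300.01619008] [696.79592628 471.8669302  883.62713135]
```

View pics/key.png

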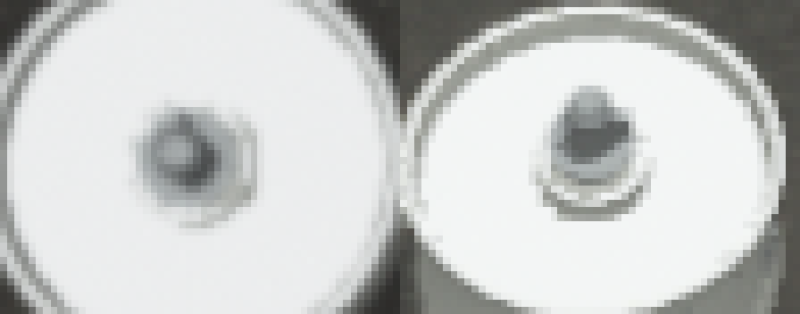

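The depth points put the key near +16° in world axes; the press yaw is about 8°. I'll grasp at tool yaw 80.7° and start by moving above the cone.

```bash
python3 -m jog '[[2.1,-1.9,0.9,0,0,-0.08],[5.8,-5.2,2.4,0,0,-0.22],[10,-9,4.2,0,0,-0.39],[14.2,-12.9,6,0,0,-0.55],[18.4,-16.7,7.8,0,0,-0.72],[22.3,-20.2,9.4,0,0,-0.87],[24.9,-22.6,10.5,0,0,-0.97],[26.2,-23.8,11.1,0,0,-1.023],[26.2,-23.8,11.1,0,0,-1.023],[26.2,-23.8,11.1,0,0,-1.023],[26.2,-23.8,11.1,0,0,-1.023],[26.2,-23.8,11.1,0,0,-1.023]]' 0.85 30
python3 - <<'E'
from rig import robot
s=robot.observe();print(s['position'],s['tool_rot'],s['qpos'],s['wrist_force'])
E
```

```text
time: 1.6
position: [406.9, -307.3, 120.6]
tool_rot: [180.0, 0.0, 80.6]
wrist_force: [0.3, 0.4, 0.3]
finger_gap: 0.847
grip_force: 0.0
[ 406.90276154 -307.3182384   120.55385036] [1.79976768e+02 3.33231204e-02 8.06018029e+01] [ 49.68746108  20.74972997 -21.24307869 115.56297084  10.41368348
  45.43015529  12.96705754] [0.31655503 0.4140929  0.30540374]
```

```bash
python3 -m jog '[[0.08,0.03,2,0,0,0],[0.08,0.03,5,0,0,0],[0.08,0.03,8,0,0,0],[0.08,0.03,10,0,0,0],[0.08,0.03,11.2,0,0,0],[0.08,0.03,11.6,0,0,0],[0.08,0.03,11.6,0,0,0]]' 0.85 30; python3 -m jog '[[0,0,0,0,0,0],[0,0,0,0,0,0],[0,0,0,0,0,0],[0,0,0,0,0,0],[0,0,0,0,0,0],[0,0,0,0,0,0]]' 0.3 35
```

```text
time: 2.48
position: [407.9, -305.8, 4.6]
tool_rot: [180.0, 0.0, 80.7]
wrist_force: [0.7, -0.6, -0.1]
finger_gap: 0.853
grip_force: 0.0
time: 3.22
position: [407.9, -305.9, 5.2]
tool_rot: [180.0, 0.0, 80.7]
wrist_force: [-1.3, 0.4, 6.1]
finger_gap: 0.522
grip_force: 35.3
```

```bash
python3 -m jog '[[0,0,-0.5,0,0,0],[0,0,-2,0,0,0],[0,0,-5,0,0,0],[0,0,-9,0,0,0],[0,0,-13,0,0,0],[0,0,-14.5,0,0,0],[0,0,-14.5,0,0,0],[0,0,-14.5,0,0,0]]'
python3 - <<'E'
from h import *
s=robot.observe();print(s['position'],s['wrist_force'],s['grip_force'])
fs={n:robot.grab_frame(n) for n in("side","top")}
cv2.imwrite('pics/lift.png',np.hstack([cv2.resize(fs['top'][0][200:350,360:520],(400,375)),cv2.resize(fs['side'][0][260:410,190:350],(400,375))])[:,:,::-1])
E
```

```text
time: 4.22
position: [406.6, -305.0, 148.0]
tool_rot: [-179.9, -0.1, 80.7]
wrist_force: [1.0, -0.4, -1.2]
finger_gap: 0.52
grip_force: 36.0
[ 406.63513671 -305.01678288  147.95678106] [ 0.97289818 -0.42985564 -1.20166243] 35.97613871097565
```

View pics/lift.png

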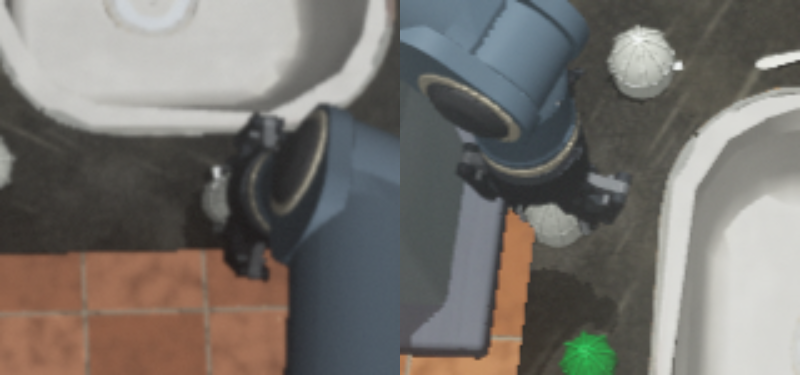

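The cone hangs upright in the fingers, with the tab at about (216,172) in the picture. Next is the carry to above the spindle.

```bash
python3 -m jog '[[2,0,0,0,0,0],[6,0.1,0,0,0,-0.01],[11,0.1,0,0,0,-0.02],[17,0.2,0,0,0,-0.02],[23,0.3,0,0,0,-0.03],[29,0.3,0,0,0,-0.03],[35,0.4,0,0,0,-0.04],[40,0.5,0,0,0,-0.04],[44,0.5,0,0,0,-0.05],[47,0.6,0,0,0,-0.05],[48.5,0.6,0,0,0,-0.05],[48.9,0.6,0,0,0,-0.05],[48.9,0.6,0,0,0,-0.05],[48.9,0.6,0,0,0,-0.05],[48.9,0.6,0,0,0,-0.05]]'
python3 - <<'E'
from h import *
s=robot.observe();print(s['position'],s['tool_rot'],s['wrist_force'],s['qpos'])
fs={n:robot.grab_frame(n) for n in("side","top")}
cv2.imwrite('pics/hov.png',np.hstack([cv2.resize(fs['top'][0][170:320,160:320],(400,375)),cv2.resize(fs['side'][0][100:250,220:380],(400,375))])[:,:,::-1])
P,C=cloud('side',(270,130,350,210),fs['side'])
np.save('hov.npy',P)
m=(P[...,2]>145)&(P[...,2]<185)&(C.min(-1)>140)
q=P[m];print(len(q))
for lo in range(145,185,5):
    a=q[(q[:,2]>=lo)&(q[:,2]<lo+5)]
    if len(a)>4: print(lo,len(a),a.mean(0).round(1),circ(a[:,:2]))
E
```

```text
time: 6.2
position: [492.5, 175.0, 149.3]
tool_rot: [180.0, 0.0, 83.5]
wrist_force: [0.6, -0.2, -0.3]
finger_gap: 0.521
grip_force: 36.0
[492.53539107 175.03778412 149.29431313] [1.79993545e+02 3.14170227e-02 8.34887297e+01] [ 0.55536986 -0.17264922 -0.25587892] [  3.39228208  21.66519951 -34.20935056 111.93382442  15.54222375
  50.94127463 -45.3469031 ]
58
150 5 [514.6 159.5 152.9] (array([519.20860661, 153.73521617]), np.float64(9.459658723427886))
170 8 [494.5 155.3 172.9] (array([495.72638925, 172.7312924 ]), np.float64(19.73297093040094))
175 10 [492.9 157.6 177.6] (array([492.40440465, 169.83057407]), np.float64(16.836032231982816))
180 26 [492.8 158.4 182.9] (array([494.01675377, 169.30962648]), np.float64(15.581316211648474))
```

View pics/hov.png

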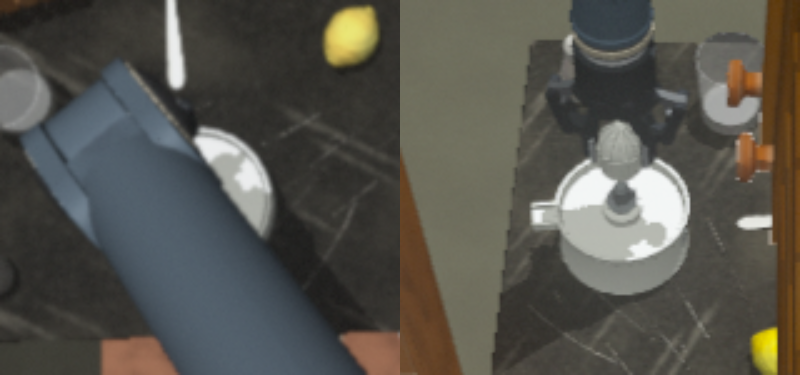

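```bash
python3 -m jog '[[0,0,1,0,0,0],[0,0,2.2,0,0,0],[0,0,3,0,0,0],[0,0,3.3,0,0,0],[0,0,3.3,0,0,0],[0,0,3.3,0,0,0]]'; python3 -m jog '[[0,0,0.2,0,0,0],[0,0,0.4,0,0,0],[0,0,0.6,0,0,0],[0,0,0.7,0,0,0],[0,0,0.7,0,0,0],[0,0,0.7,0,0,0]]'
```

```text
time: 7.05
position: [492.7, 176.2, 116.6]
tool_rot: [180.0, -0.0, 83.6]
wrist_force: [0.3, -1.1, -1.6]
finger_gap: 0.52
grip_force: 36.0
time: 7.8
position: [492.5, 176.1, 109.3]
tool_rot: [180.0, -0.0, 83.6]
wrist_force: [-0.3, -1.1, -1.5]
finger_gap: 0.521
grip_force: 36.0
```

```bash
python3 -m jog '[[0,0,0.2,0,0,0],[0,0,0.4,0,0,0],[0,0,0.6,0,0,0],[0,0,0.7,0,0,0],[0,0,0.7,0,0,0]]'
```

```text
time: 8.43
position: [491.8, 176.7, 102.1]
tool_rot: [-179.9, -0.0, 83.6]
wrist_force: [-3.5, 2.7, -0.2]
finger_gap: 0.524
grip_force: 36.0
```

```bash
python3 -m jog '[[0,0,0.1,0,0,0],[0,0,0.2,0,0,0],[0,0,0.3,0,0,0],[0,0,0.3,0,0,0],[0,0,0.3,0,0,0]]'
```

```text
time: 9.05
position: [491.9, 176.7, 99.3]
tool_rot: [-180.0, -0.0, 83.6]
wrist_force: [-3.7, 3.2, 0.5]
finger_gap: 0.525
grip_force: 36.1
```

```bash
python3 -m jog '[[0.07,-0.09,0,0,0,0],[0.07,-0.09,0,0,0,0],[0.07,-0.09,0.1,0,0,0],[0.07,-0.09,0.1,0,0,0]]'; python3 -m jog '[[0,0,0.1,0,0,0],[0,0,0.1,0,0,0],[0,0,0.1,0,0,0]]'
```

```text
time: 9.55
position: [491.8, 176.8, 98.2]
tool_rot: [180.0, 0.0, 83.6]
wrist_force: [-2.0, 2.4, -0.5]
finger_gap: 0.52
grip_force: 36.0
time: 9.93
position: [491.7, 176.8, 97.2]
tool_rot: [180.0, 0.0, 83.6]
wrist_force: [-2.1, 2.1, -1.4]
finger_gap: 0.525
grip_force: 36.0
```

```bash
python3 -m jog '[[0.03,-0.04,0.1,0,0,0],[0.03,-0.04,0.15,0,0,0],[0.03,-0.04,0.15,0,0,0]]'
```

```text
time: 10.3
position: [491.5, 176.8, 95.7]
tool_rot: [180.0, 0.0, 83.6]
wrist_force: [-0.4, 0.3, -1.3]
finger_gap: 0.526
grip_force: 36.0
```

```bash
python3 -m jog '[[0,0,0.1,0,0,0],[0,0,0.2,0,0,0],[0,0,0.2,0,0,0]]'
```

```text
time: 10.68
position: [491.4, 176.9, 93.7]
tool_rot: [180.0, 0.0, 83.6]
wrist_force: [0.4, 0.1, -0.7]
finger_gap: 0.524
grip_force: 36.0
```

It passed key height (94 mm) with no resistance, so the notch is over the key. Next I'll lower it to the seat.

```bash
python3 -m jog '[[0,0,0.15,0,0,0],[0,0,0.3,0,0,0],[0,0,0.45,0,0,0],[0,0,0.55,0,0,0],[0,0,0.55,0,0,0]]'
```

```text
time: 11.3
position: [491.2, 177.2, 88.2]
tool_rot: [-180.0, 0.0, 83.6]
wrist_force: [-0.2, 0.0, -0.6]
finger_gap: 0.524
grip_force: 36.0
```

```bash
python3 -m jog '[[0,0,0.05,0,0,0],[0,0,0.1,0,0,0],[0,0,0.1,0,0,0]]'
```

```text
time: 11.68
position: [491.3, 177.2, 87.3]
tool_rot: [180.0, 0.0, 83.6]
wrist_force: [0.4, 0.1, -1.0]
finger_gap: 0.521
grip_force: 36.0
```

```bash
python3 -m jog '[[0,0,0.05,0,0,0],[0,0,0.08,0,0,0],[0,0,0.08,0,0,0]]'
```

```text
time: 12.05
position: [491.3, 177.2, 86.7]
tool_rot: [180.0, 0.0, 83.6]
wrist_force: [-1.4, -0.8, 2.8]
finger_gap: 0.522
grip_force: 36.1
```

Contact with the seat: about 3–4 N upward, below the 4 N at which the spindle starts to sink. I'll release, then retreat straight up.

```bash
python3 -m jog '[[0,0,0,0,0,0],[0,0,0,0,0,0],[0,0,0,0,0,0],[0,0,0,0,0,0],[0,0,0,0,0,0]]' 0.9; python3 -m jog '[[0,0,-0.5,0,0,0],[0,0,-2,0,0,0],[0,0,-4,0,0,0],[0,0,-7,0,0,0],[0,0,-10,0,0,0],[0,0,-12,0,0,0],[-3,0,-14,0,0,0],[-8,0,-14,0,0,0],[-13,0,-14,0,0,0],[-17,0,-14,0,0,0],[-20,0,-14,0,0,0],[-20,0,-14,0,0,0],[-20,0,-14,0,0,0]]'
python3 - <<'E'
from h import *
fs={n:robot.grab_frame(n) for n in("side","top")}
cv2.imwrite('pics/end.png',np.hstack([cv2.resize(fs['top'][0][170:320,160:320],(400,375)),cv2.resize(fs['side'][0][100:250,220:380],(400,375))])[:,:,::-1])
for n,b in(('top',(195,200,285,300)),('side',(262,130,345,222))):
    P,C=cloud(n,b,fs[n]);q=P.reshape(-1,3);q=q[(np.hypot(q[:,0]-492,q[:,1]-175)<35)&(q[:,2]>85)]
    for lo,hi in((92,116),(116,137),(137,150)):
        a=q[(q[:,2]>=lo)&(q[:,2]<hi)];print(n,lo,len(a),a.mean(0).round(1),circ(a[:,:2]))
E
```

```text
time: 12.68
position: [491.3, 177.2, 86.5]
tool_rot: [180.0, 0.0, 83.6]
wrist_force: [-0.5, -0.8, 0.1]
finger_gap: 0.901
grip_force: 0.0
time: 14.3
position: [469.1, -20.5, 227.3]
tool_rot: [179.9, -0.0, 83.6]
wrist_force: [0.5, -0.0, 0.0]
finger_gap: 0.898
grip_force: 0.0
top 92 49 [485.6 164.6 107.2] (array([492.31008159, 175.29779259]), np.float64(21.707373295429463))
top 116 203 [491.3 172.8 127.6] (array([492.34440508, 175.01727224]), np.float64(16.862811754426236))
top 137 65 [491.7 175.2 141. ] (array([491.99622772, 175.0320189 ]), np.float64(7.529133903754453))
side 92 54 [506.5 161.9 105.7] (array([497.85910608, 173.1546479 ]), np.float64(18.0504768400745))
side 116 109 [503.1 166.  126.7] (array([501.18723138, 170.72917088]), np.float64(12.682132284019445))
side 137 43 [495.7 172.6 141.6] (array([495.50824866, 172.89414808]), np.float64(7.957083091433376))
```

View pics/end.png

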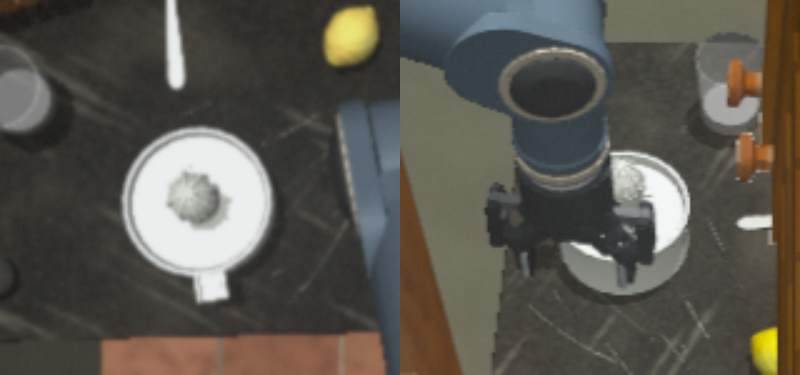

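The cone stands upright on the spindle: the circle centres agree at every height and the tip is at about 142 mm, which is the seated height. The gripper is well clear.

```bash
python3 -c "from rig import robot; print(robot.hand_in())"
```

```text
the job is handed in; nothing more can be done
None
```

I put the small cone on the spindle with its notch over the key, fully home and upright, then released it and handed the job in at about 14.4 s. The camera had already shown the key's direction, so it dropped without any searching turn, and `hand_in` returned no verdict.

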